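# Pack the bench's optics kit back into its tray

### The arm

A 6-joint arm with a two-finger parallel gripper is mounted at the origin on the work surface. World frame = base frame: x ahead of the robot, y to its left, z up, the work surface at z = 0. Lengths are in m, angles in rad, forces in N, time in s.
With the tool pointing down it reaches from about 0.375 to 0.9 m from the base axis. Payload 3.1 kg.
Tool frame: the origin (TCP) lies midway between the tips of the shut fingers; the grasp point (between the pads) lies 19 mm behind it; x points along the fingers, z is the direction in which the jaws open and shut, and the axes are right-handed (so a half turn about x gives the same grasp; the last joint's range is limited). The gripper opens to 85 mm and grips with 20 to 120 N. Pads are 22 mm wide; open, the fingers measure 114 mm over their backs; the gripper's body (76 mm by 85 mm) begins 54 mm behind the grasp point. The pads swing forward as they close: fully open they stand 13 mm farther back than shut.
Start: joints at [-1.496, 0.527, 1.433, -0, 1.181, -0.178], TCP at [0.156, -0.605, 0.231] pointing down, gripper open.
Joint ranges: [-3.08, 3.08], [-0.75, 2.2], [0.22, 2.44], [-1.43, 4.57], [0, 2.65], [-2.85, 2.85]. Speed limits (rad/s): [2.79, 2.79, 3.14, 3.14, 3.14, 3.14].

### API

Orientations are given as a unit quaternion [x, y, z, w].
In Python, from station import status, snapshot, camera_params, ticket gives the robot as it stands.
- The arm moves only by the tool arm_command, never from a script. Its argument "series" is a list that holds one entry, the list of rows, each a list of 4 numbers: the shift along the tool's x, y, z in mm, then the turn about the tool's x in rad. A call has 1 to 10 rows; each row shifts and turns the commanded pose from where the row before left it, along the tool's axes as they then stand; what a row does not reach is not made up. A row lasts 1/10 s, in which the tool goes at most 50 mm and 8.59 degrees, less where a joint would pass 70% of its speed; a pose out of reach is approached as far as the arm can. A call is refused whole if a number of a shift passes 50 or a number of a turn 0.15, either way. A call with a gripper value outside its range is refused whole. "jaw" is the opening in per cent of the stroke, from 0 (shut) to 100 (fully open), set as the call begins (left out, the last holds). The fingers move at their own pace and stop on an object; "force" is the grip in N (left out, the last holds). Time passes only in rows, so rows that do not move let the fingers close. It gives the time, the measured TCP pose, the force and the opening at its end, in the units of the state.
- status.sense(): the state, without advancing time (a new reading comes with each control period).
- snapshot(name): name is "side" or "top"; returns the picture (384x512x3 uint8, red, green, blue); there is no depth.
- camera_params(name): a dict with "fovy" (degrees; the focal length in pixels is half the picture's height over the tangent of half this angle, whatever the lens; pixels are square), "cx", "cy" (the principal point, pixels), "extrinsics" (4x4, takes a point from camera to world coordinates). Camera axes: x right, y down, z forward; pixel columns grow to the right and rows downward; lengths in m; the calibration is good to about 2 mm. A picture is of the moment at which its call begins. camera_params takes no time and is no camera call.
- ticket.sign_off(): hands the job in, once; it reports no verdict.
The state is a dict: "t": time; "q": joint angles; "qd": joint speeds; "tau": joint torques, N m; "tcp_pos": TCP position; "tool_rot": TCP orientation; "force": force on the tool from outside, world axes, zero at the start; "ft_torque": the same for the moment, N m; "finger_gap": opening from 0.0 (shut) to 1.0 (fully open).
Only numpy, scipy, OpenCV 4.12 (cv2) and the standard library are available. Lean on these libraries where they do the work, as an engineer would, in place of code of your own. Each camera call takes 0.05 s, during which the arm holds its last target. There are 200 camera calls.

### The job

Pack this bench's optics kit away: put the four parts marked yellow (lens, clamping fork, post holder and beam-splitter cube) from the breadboard each into the recess of its own shape in the yellow-rimmed tray, right down on the recess floor and the same way up as they stand now. Set the parts down, do not drop them. The lens and the fork marked blue belong to the next bench: leave them where they lie.

Things in the scene. Friction and masses are not known exactly. Their poses are not given: they have to be found in the camera images.
- lens_yellow: Lens in a round black cell lying flat on the breadboard: 44 mm diameter, 18 mm high, pale glass in the middle, YELLOW ring on its top face. Origin: centre of its underside, z up. Belongs to the kit.
- fork_yellow: Clamping fork, a flat steel bar 72 mm long (own x), 30 mm wide (own y), 13 mm high, lying flat; solid from x = -36 to +10 mm, two tines from x = +10 to +36 mm; YELLOW tape near its solid end (x = -26 mm). Origin: centre of its underside, z up; grip across y near it. Belongs to the kit.
- holder_yellow: Post holder standing upright: black tube 25 mm diameter, 60 mm high, on a foot 32 mm in diameter and 6 mm high, YELLOW collar round its top end and dark bore. A steel thumbscrew 11 mm in diameter sticks out to 25 mm from the axis along its own +x, 40 mm above the foot's underside: grip the tube across its own y. Origin: centre of its underside, z up. Belongs to the kit.
- cube_yellow: Beam-splitter cube mount: black block 40 x 40 x 40 mm with a round glass port in each of its four sides and a YELLOW tape stripe across its top (along own x). Origin: centre of its underside, z up. Belongs to the kit.
- lens_blue: Look-alike: the same lens cell (44 mm diameter, 18 mm high) but with a BLUE ring on its top face. Origin: centre of its underside. Belongs to the next bench; stays where it is.
- fork_blue: Look-alike: the same steel clamping fork (72 x 30 x 13 mm, long axis x) but with BLUE tape. Origin: centre of its underside. Belongs to the next bench; stays where it is. (The laser line bolted to the left end of the breadboard, up to 185 mm above the table, is fixed and not part of the job.)
- insert_lens: Dark-grey insert 99 x 99 x 10 mm, one of four fixed two by two (in changing order, all at one yaw) in a grey tray with a yellow rim 3 mm above the inserts; origin: centre of its underside, z up. Round recess 60 mm in diameter at its centre, for the lens. The recess is 6 mm deep with a bright yellow floor 4 mm above the origin; its rim is 10 mm above the origin.
- insert_fork: Dark-grey insert 99 x 99 x 10 mm, one of four fixed two by two (in changing order, all at one yaw) in a grey tray with a yellow rim 3 mm above the inserts; origin: centre of its underside, z up. Long central recess, 88 mm along own x and 46 mm along own y, for the fork, either way round. The recess is 6 mm deep with a bright yellow floor 4 mm above the origin; its rim is 10 mm above the origin.
- insert_holder: Dark-grey insert 99 x 99 x 10 mm, one of four fixed two by two (in changing order, all at one yaw) in a grey tray with a yellow rim 3 mm above the inserts; origin: centre of its underside, z up. Small round recess 48 mm in diameter at its centre, for the post holder, any way round. The recess is 6 mm deep with a bright yellow floor 4 mm above the origin; its rim is 10 mm above the origin.
- insert_cube: Dark-grey insert 99 x 99 x 10 mm, one of four fixed two by two (in changing order, all at one yaw) in a grey tray with a yellow rim 3 mm above the inserts; origin: centre of its underside, z up. Square recess 56 x 56 mm (sides along its own x and y) at its centre, for the cube mount. The recess is 6 mm deep with a bright yellow floor 4 mm above the origin; its rim is 10 mm above the origin.
Not all that is in view belongs to the job. Leave any green look-alike of the holder_yellow alone.

How it is judged:
At the end, for the whole second after the job is handed in: Each yellow-marked part rests on its own recess floor (origin 1.5 to 6.5 mm above the insert's origin, within 13 mm of its axis), upright within 0.1 rad, the fork along its recess within 0.45 rad, all released and still; the blue-marked lens and fork within 15 mm of their start (z of lens_yellow in the frame of insert_lens between 0.0015 and 0.0065 m and horizontal distance between lens_yellow and insert_lens below 0.013 m and angle between each of lens_yellow, fork_yellow, holder_yellow, cube_yellow's own z axis and vertical below 0.1 rad and linear speed of each of lens_yellow, fork_yellow, holder_yellow, cube_yellow below 0.02 m/s and angular speed of each of lens_yellow, fork_yellow, holder_yellow, cube_yellow below 0.2 rad/s and z of fork_yellow in the frame of insert_fork between 0.0015 and 0.0065 m and horizontal distance between fork_yellow and insert_fork below 0.013 m and z of holder_yellow in the frame of insert_holder between 0.0015 and 0.0065 m and horizontal distance between holder_yellow and insert_holder below 0.013 m and z of cube_yellow in the frame of insert_cube between 0.0015 and 0.0065 m and horizontal distance between cube_yellow and insert_cube below 0.013 m and angle between the x axis of fork_yellow and the x axis of insert_fork, either way round below 0.45 rad and distance of each of lens_blue, fork_blue from where it was at the start of the episode below 0.015 m); the robot touches nothing.
It fails at once if a yellow-marked part falls: it moves faster than 0.6 m/s (a free fall of about 18 mm) while the gripper does not hold it ((linear speed of lens_yellow above 0.6 m/s and contact force between lens_yellow and the fingers below 0.01 N) or (linear speed of fork_yellow above 0.6 m/s and contact force between fork_yellow and the fingers below 0.01 N) or (linear speed of holder_yellow above 0.6 m/s and contact force between holder_yellow and the fingers below 0.01 N) or (linear speed of cube_yellow above 0.6 m/s and contact force between cube_yellow and the fingers below 0.01 N)).
It fails at once if the lens with the blue mark is shifted by more than 15 mm (distance of lens_blue from where it was at the start of the episode above 0.015 m).
It fails at once if the fork with the blue mark is shifted by more than 15 mm (distance of fork_blue from where it was at the start of the episode above 0.015 m).
It also fails if it takes over 102 s, if anything falls off the work surface, if the arm or the gripper's body presses on something with over 40 N, if the wrist force passes 120 N, or if a joint passes its speed limit or range.

## Working session

There is one attempt and no reset: what is moved stays moved. The work goes in short steps, Python scripts to look and compute and a tool call to move; the robot and the scene stay as the last step left them, time stands still between calls to the robot, and variables do not carry over. Pictures are saved under pics/ and viewed, about 12 in all and at most 16, crops included, and the job is handed in when it is done.

Besides the shell and the picture viewer there is one more tool, called after "Call:" as name(argument=value, ...), one argument or row to a line, values as JSON. arm_command: Moves the arm, as the interface text tells. Its arguments: {"type":"object","properties":{"series":{"type":"array"},"jaw":{"type":"number"},"force":{"type":"number"}},"required":["series"]}

```bash
ls; mkdir -p pics; python3 - <<'E'
from station import status, snapshot, camera_params
import cv2
for n in ("top","side"):
    im=snapshot(n); cv2.imwrite(f"pics/{n}0.png",im[:,:,::-1]); 
    cv2.imwrite(f"pics/{n}0v.png",cv2.resize(im[:,:,::-1],(768,576),interpolation=cv2.INTER_CUBIC))
    p=camera_params(n); print(n,p)
print(status.sense())
E
```

```text
pics
top {'fovy': 45.057880030773106, 'cx': 260.45936545738937, 'cy': 190.3357266359381, 'extrinsics': array([[-0.00978483, -0.99687245,  0.07841921,  0.40220205],
       [-0.99958877,  0.0118651 ,  0.02610559, -0.04921409],
       [-0.0269544 , -0.07813153, -0.99657861,  1.11376009],
       [ 0.        ,  0.        ,  0.        ,  1.        ]])}
side {'fovy': 51.95313021244241, 'cx': 260.1954460017289, 'cy': 194.2315698025028, 'extrinsics': array([[-0.81704122, -0.28759155,  0.49973468,  0.02670699],
       [-0.57657778,  0.40950095, -0.70701276,  0.6314398 ],
       [-0.00131093, -0.86579448, -0.50039805,  0.50406723],
       [ 0.        ,  0.        ,  0.        ,  1.        ]])}
{'t': 0.1, 'q': array([-1.49651983e+00,  5.28390887e-01,  1.43377271e+00,  1.24041509e-05,
        1.18143402e+00, -1.78496100e-01]), 'qd': array([-5.51899893e-04, -2.14194417e-03, -2.45331464e-03, -3.14580631e-04,
       -1.83470602e-03, -8.16776799e-05]), 'tau': array([-6.57781652e-05, -4.43304241e+01, -1.78586680e+01, -2.10934577e-04,
        3.85172243e-03,  2.06181721e-05]), 'tcp_pos': array([ 0.15629096, -0.60446976,  0.23042109]), 'tool_rot': array([ 0.43351738,  0.55950712, -0.43245861,  0.55856424]), 'force': array([-0.70813513,  0.32656158,  0.51559967]), 'ft_torque': array([ 0.00731844,  0.00700327, -0.01560454]), 'finger_gap': 1.0020321931918208}
```

View pics/top0v.png

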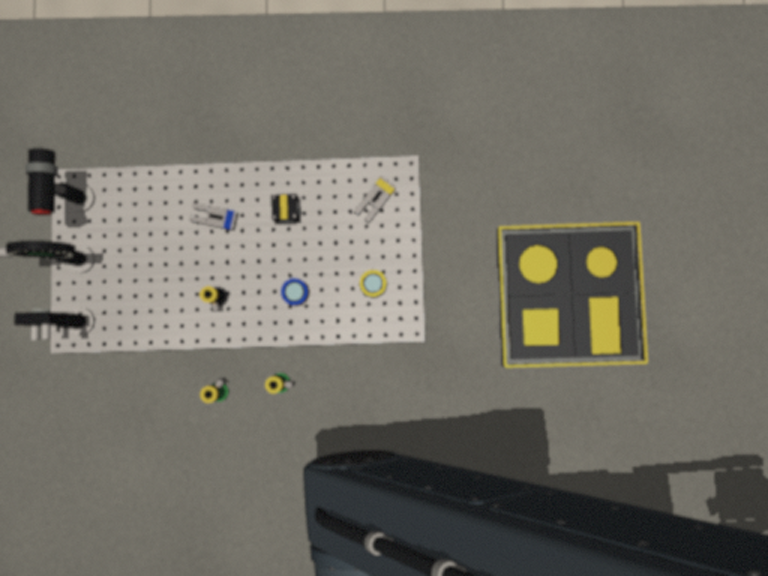

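View pics/side0v.png

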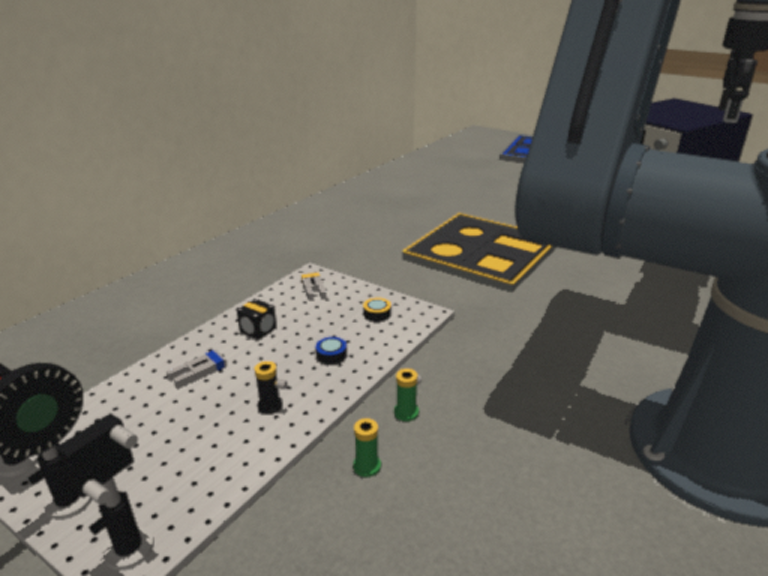

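Candidates (view pixels, top): yellow holder (210,294) on the board, against green look-alikes (209,394) and (275,384) off the board. Yellow lens (373,284), against the blue lens (295,292). Yellow fork (375,200), against the blue fork (214,216). The cube at (287,208) has no look-alike. Next I'll measure the blobs and check these in a crop.

```bash
cat > h.py <<'E'
import numpy as np, cv2
from station import status, snapshot, camera_params
P={n:camera_params(n) for n in("top","side")}
def ray(n,u,v):
    p=P[n]; f=192/np.tan(np.radians(p["fovy"])/2); E=p["extrinsics"]
    d=E[:3,:3]@np.array([(u-p["cx"])/f,(v-p["cy"])/f,1]); return E[:3,3],d
def onz(n,u,v,z):
    o,d=ray(n,u,v); return o+d*(z-o[2])/d[2]
def tri(a,b):
    o1,d1=ray("top",*a); o2,d2=ray("side",*b)
    s=np.linalg.lstsq(np.c_[d1,-d2],o2-o1,rcond=None)[0]
    p,q=o1+d1*s[0],o2+d2*s[1]; return (p+q)/2,np.linalg.norm(p-q)
def mask(im,c):
    h=cv2.cvtColor(im,cv2.COLOR_RGB2HSV)
    return cv2.inRange(h,(20,110,90),(35,255,255)) if c=="y" else cv2.inRange(h,(105,130,60),(130,255,255))
def blobs(im,c,amin=12):
    n,l,s,ce=cv2.connectedComponentsWithStats(mask(im,c))
    return [(ce[i],s[i],l==i) for i in range(1,n) if s[i,4]>=amin]
E
python3 - <<'E'
from h import *
np.set_printoptions(precision=4,suppress=True)
for n in P:
    im=cv2.imread(f"pics/{n}0.png")[:,:,::-1].copy()
    for c in"yb":
        for ce,s,m in blobs(im,c):
            r=cv2.minAreaRect(np.argwhere(m)[:,::-1].astype(np.float32))
            print(n,c,ce.round(1),s,np.round(r[0],1),np.round(r[1],1),round(r[2],1), onz(n,*ce,0.02)[:2])
im=cv2.imread("pics/top0.png")
cv2.imwrite("pics/crop.png",cv2.resize(im[100:280,110:310],None,fx=3.9,fy=3.3,interpolation=cv2.INTER_CUBIC)[:600,:800])
E
```

```text
top y [256.2 123.8] [251 119  12  10  53] [256.3 123.8] [11.8  4.2] 36.9 [ 0.6485 -0.012 ]
top y [188.6 137.8] [186 130   6  17  98] [188.5 138. ] [16.  5.] 90.0 [0.6168 0.151 ]
top y [382.7 194.9] [332 148 100  97 840] [381.3 196.3] [95.  96.9] 87.9 [ 0.4742 -0.3081]
top y [358.4 175.7] [346 163  26  26 531] [358.5 175.5] [25. 25.] 90.0 [ 0.5203 -0.2524]
top y [400.7 174.3] [391 164  21  21 345] [401. 174.] [20. 20.] 90.0 [ 0.5224 -0.3517]
top y [248.6 188.6] [240 180  18  18 110] [248.4 188.6] [17.1 16.8] 71.6 [0.4927 0.0076]
top y [139.  195.9] [133 191  12  11  90] [138.5 196. ] [10. 11.] 90.0 [0.4783 0.2694]
top y [403.  216.4] [392 197  22  39 766] [402.9 216.4] [38.2 20.1] 87.0 [ 0.4231 -0.3537]
top y [360.2 217.7] [348 205  25  26 601] [360.  217.5] [25. 24.] 90.0 [ 0.4212 -0.2541]
top y [182.4 255.9] [177 250  12  12 102] [182.5 255.5] [11. 11.] 90.0 [0.3355 0.1648]
top y [139.  262.5] [133 257  12  12 104] [138.5 262.5] [11. 11.] 90.0 [0.321  0.2677]
top b [151.9 146.2] [150 141   5  12  38] [151.9 146.4] [ 3.1 11.4] 11.3 [0.5977 0.2394]
top b [196.6 194.9] [188 186  17  17
[... 783 characters left out ...]
176.6 246.6] [170 241  14  12 127] [176.5 246.5] [11. 13.] 90.0 [0.5262 0.2142]
side y [270.7 251.6] [264 246  14  12 131] [270.5 251.5] [11. 13.] 90.0 [0.3637 0.1193]
side y [243.5 286. ] [236 279  16  15 177] [243.5 286. ] [14. 15.] 90.0 [0.3489 0.2265]
side b [341.   96.8] [336  91  12  12  27] [341.5  96.5] [ 1.4 15.6] 45.0 [ 0.7082 -0.9336]
side b [351.3  93.6] [349  92   6   4  19] [351.5  93.5] [5. 3.] 0.0 [ 0.6917 -1.004 ]
side b [347.7  99.7] [343  97  10   6  39] [347.6  99.3] [8.9 4.9] 9.5 [ 0.6665 -0.9107]
side b [220.3 231.9] [211 225  20  12  89] [220.5 230.5] [19. 11.] 0.0 [0.4875 0.1252]
side b [143.9 239.3] [138 234  11  13  63] [144.  239.2] [13.2  5.4] 52.1 [0.5988 0.2355]
```

View pics/crop.png

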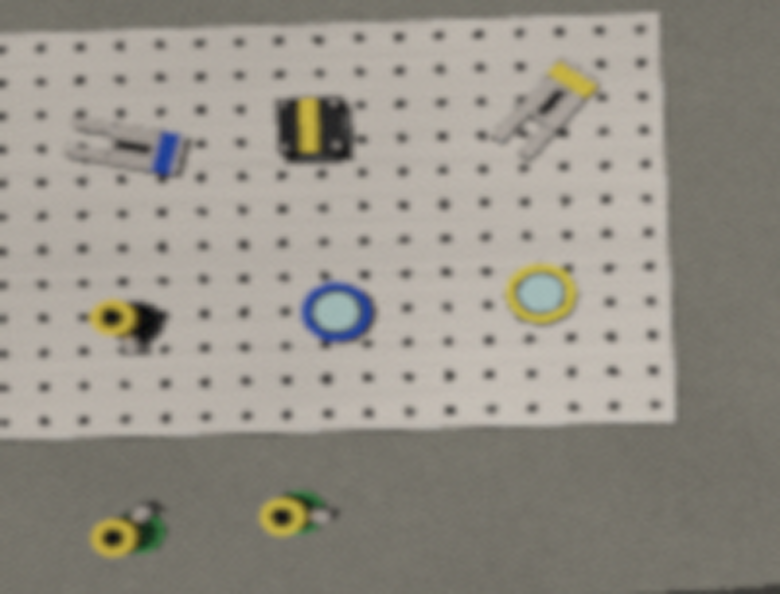

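```bash
python3 - <<'E'
from h import *
from scipy.spatial.transform import Rotation as R
np.set_printoptions(precision=4,suppress=True)
pr={"forktape":((256.2,123.8),(206.4,183.1)),"cube":((188.6,137.8),(170.4,204.7)),"lens":((248.4,188.6),(250.6,203.8)),
"holder":((138.7,196),(176.6,246.6)),"rec_lens":((358.5,175.6),(297.4,166.1)),"rec_hold":((400.9,174.2),(313.8,154.2)),
"rec_fork":((403,216.4),(345.1,162.1)),"rec_cube":((360.1,217.6),(329.8,175.2)),"blens":((196.4,194.6),(220.3,231)),"bfork":((151.9,146.2),(143.9,239.3)),
"g1":((182.4,255.7),(270.6,251.5))}
for k,(a,b) in pr.items(): print(k,*tri(a,b))
im=cv2.imread("pics/top0.png")[:,:,::-1].copy()
Z={"rec_lens":.012,"rec_hold":.012,"rec_fork":.012,"rec_cube":.012}
for k,z in Z.items(): print(k,onz("top",*pr[k][0],z))
# board edges, dimensions: hole grid pitch
for u,v in [(279,104),(283,227.5),(35,235)]: print("corner",onz("top",u,v,.012))
# fork: dark-vs-board pixels in window
w=im[112:152,230:270].astype(int); h=cv2.cvtColor(im,cv2.COLOR_RGB2HSV)
# cube dark mask
g=cv2.cvtColor(im,cv2.COLOR_RGB2GRAY)
m=(g[122:152,176:206]<75).astype(np.uint8); print("cube",cv2.minAreaRect(np.argwhere(m)[:,::-1].astype(np.float32)+[176,122] if 0 else (np.argwhere(m)[:,::-1]+[176,122]).astype(np.float32)))
print("tool axes\n",R.from_quat(status.sense()["tool_rot"]).as_matrix())
c=cv2.resize(im[110:154,228:272,::-1],(528,528),interpolation=cv2.INTER_CUBIC)
d=cv2.resize(im[184:214,126:156,::-1],(264,264),interpolation=cv2.INTER_CUBIC);e=cv2.resize(im[122:152,174:204,::-1],(264,264),interpolation=cv2.INTER_CUBIC)
cv2.imwrite("pics/c2.png",np.hstack([c,np.vstack([d,e])]))
E
```

```text
forktape [ 0.6478 -0.0115  0.0262] 0.0018832594364108185
cube [0.6106 0.145  0.0536] 0.0005681688513746382
lens [0.493  0.0082 0.0287] 0.0023470131938328905
holder [0.4752 0.2562 0.069 ] 0.0010353684447033068
rec_lens [ 0.5218 -0.2536  0.0132] 0.0015155317462741864
rec_hold [ 0.5238 -0.354   0.0126] 0.0012211120318259081
rec_fork [ 0.4232 -0.3558  0.013 ] 0.0001502061175158484
rec_cube [ 0.4216 -0.255   0.0133] 0.00035192244926911785
blens [0.4803 0.1313 0.0285] 0.0024758192387049015
bfork [0.5966 0.2381 0.0227] 0.0019212938923014193
g1 [0.3384 0.1578 0.0566] 0.0003294881562555582
rec_lens [ 0.5213 -0.2542  0.012 ]
rec_hold [ 0.5234 -0.3544  0.012 ]
rec_fork [ 0.4232 -0.356   0.012 ]
rec_cube [ 0.4215 -0.2553  0.012 ]
corner [ 0.698  -0.0673  0.012 ]
corner [ 0.3999 -0.0729  0.012 ]
corner [0.3877 0.5224 0.012 ]
cube ((190.3275909423828, 138.9310302734375), (17.522598266601562, 17.107370376586914), 85.2363510131836)
tool axes
 [[-0.0001  0.9682  0.2501]
 [ 0.002   0.2501 -0.9682]
 [-1.      0.0004 -0.002 ]]
```

View pics/c2.png

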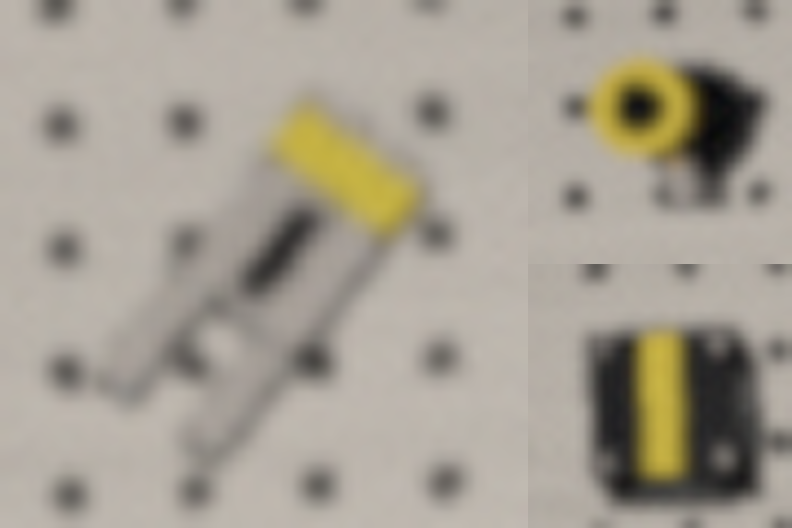

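Call:
arm_command(
  series=[
    [[0,0,0,0.126],[0,0,0,0.127],[0,19,-34,0],[0,19,-34,0],[0,19,-34,0],[0,19,-34,0],[0,19,-34,0],[0,19,-34,0],[0,19,-34,0],[0,19,-34,0]],
  ],
  jaw=100,
  force=40,
)

```text
t: 1.1
tcp_pos: [0.3088, -0.3315, 0.2311]
tool_rot: [0.5, 0.5, -0.5, 0.5]
force: [0.6, -0.5, -0.3]
finger_gap: 1.002
```

Call:
arm_command(
  series=[
    [[13,19,-34,0],[13,19,-34,0],[13,19,-34,0],[13,18,-34,0],[13,18,-34,0],[13,18,-34,0],[13,18,-34,0],[13,18,-34,0],[13,18,-34,0],[0,20,-34,0]],
  ],
)

```text
t: 2.1
tcp_pos: [0.4924, 0.0087, 0.1125]
tool_rot: [0.499, 0.501, -0.501, 0.499]
force: [0.1, -1.1, 0.8]
finger_gap: 0.999
```

Call:
arm_command(
  series=[
    [[30,0,0,0],[30,0,0,0],[20,0,0,0],[10,0,0,0],[3,0,0,0],[0,0,0,0],[0,0,0,0]],
  ],
)

```text
t: 2.8
tcp_pos: [0.4941, 0.0066, 0.0221]
tool_rot: [0.5, 0.499, -0.5, 0.5]
force: [0.8, -0.4, 0.1]
finger_gap: 1.003
```

```bash
cat > v.py <<'E'
import sys
from h import *
# view: tag, top crop box, side crop box (u0,v0,u1,v1)
t=sys.argv[1]; b=[int(x) for x in sys.argv[2:]]
o=[]
for n,k in(("top",b[:4]),("side",b[4:8])):
    im=snapshot(n); cv2.imwrite(f"pics/{n}_{t}.png",im[:,:,::-1])
    o.append(cv2.resize(im[k[1]:k[3],k[0]:k[2],::-1],(400,int(400*(k[3]-k[1])/(k[2]-k[0]))),interpolation=cv2.INTER_CUBIC))
h=max(x.shape[0] for x in o)
cv2.imwrite(f"pics/{t}.png",np.hstack([cv2.copyMakeBorder(x,0,h-x.shape[0],0,0,cv2.BORDER_CONSTANT) for x in o]))
E
python3 v.py a1 200 140 300 240 210 140 310 240
```

```text
(no output)
```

View pics/a1.png

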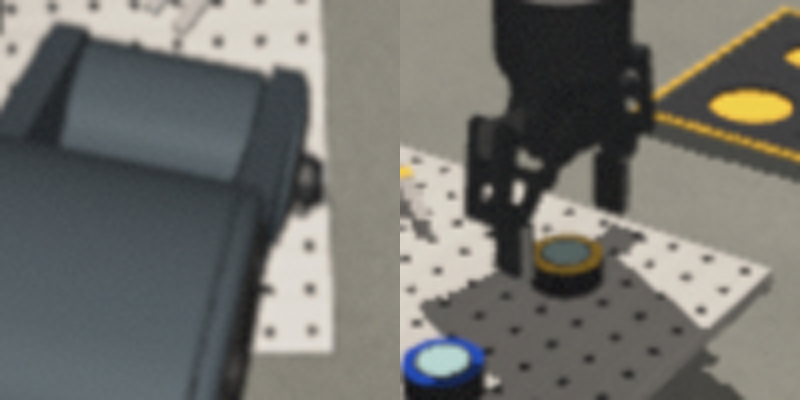

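The side view shows the lens at (565,255) between the open fingers, so I'm closing.

Call:
arm_command(
  series=[
    [[3,0,0,0],[0,0,0,0],[0,0,0,0],[0,0,0,0],[0,0,0,0],[0,0,0,0],[0,0,0,0],[0,0,0,0]],
  ],
  jaw=0,
)

```text
t: 3.7
tcp_pos: [0.4935, 0.0068, 0.0188]
tool_rot: [0.5, 0.5, -0.5, 0.5]
force: [-1.6, 0.0, 5.2]
finger_gap: 0.492
```

Call:
arm_command(
  series=[
    [[-3,0,0,0],[-15,0,0,0],[-30,0,0,0],[-30,0,0,0],[0,0,0,0],[0,0,0,0]],
  ],
)

```text
t: 4.3
tcp_pos: [0.4937, 0.0068, 0.0967]
tool_rot: [0.5, 0.5, -0.5, 0.5]
force: [-0.1, -0.1, -0.9]
finger_gap: 0.492
```

```bash
python3 v.py a2 200 140 300 240 210 120 310 220
```

```text
(no output)
```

View pics/a2.png

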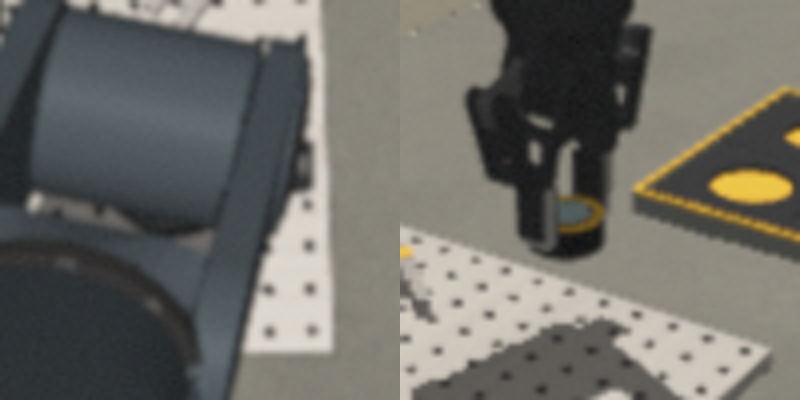

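Call:
arm_command(
  series=[
    [[0,4,37,0],[0,4,37,0],[0,4,37,0],[0,4,37,0],[0,4,37,0],[0,4,37,0],[0,4,38,0],[20,0,0,0],[0,0,0,0]],
  ],
)

```text
t: 5.3
tcp_pos: [0.519, -0.2529, 0.0728]
tool_rot: [0.5, 0.502, -0.501, 0.497]
force: [-0.9, 0.5, -1.2]
finger_gap: 0.494
```

Call:
arm_command(
  series=[
    [[20,0,0,0],[20,0,0,0],[10,0,0,0],[4,0,0,0],[0,0,0,0]],
  ],
)

```text
t: 5.8
tcp_pos: [0.5211, -0.2524, 0.0218]
tool_rot: [0.5, 0.501, -0.5, 0.5]
force: [0.1, 0.4, -0.1]
finger_gap: 0.488
```

```bash
python3 v.py a3 320 130 440 250 270 120 370 220
```

```text
(no output)
```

View pics/a3.png

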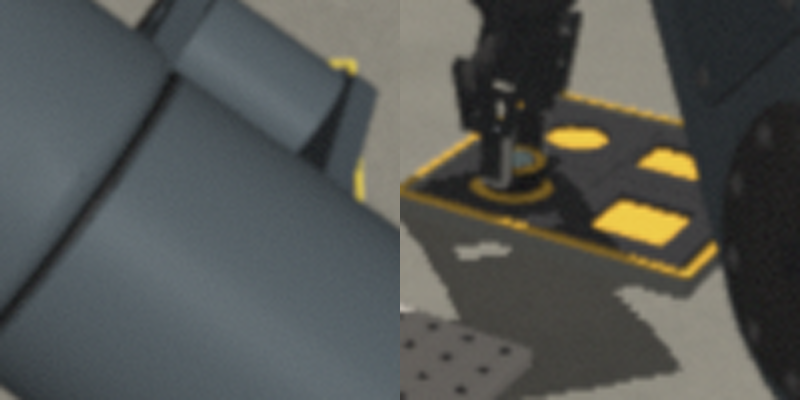

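The lens is centred in its round recess at (512,180). I'll lower it in 1 mm steps until contact.

Call:
arm_command(
  series=[
    [[1,0,0,0],[1,0,0,0],[0,0,0,0]],
  ],
)

```text
t: 6.2
tcp_pos: [0.5216, -0.2533, 0.0207]
tool_rot: [0.5, 0.5, -0.5, 0.5]
force: [0.6, 0.2, -0.9]
finger_gap: 0.499
```

Call:
arm_command(
  series=[
    [[1,0,0,0],[0,0,0,0]],
  ],
)

```text
t: 6.4
tcp_pos: [0.5214, -0.2532, 0.0193]
tool_rot: [-0.5, -0.5, 0.5, -0.5]
force: [-0.4, -0.2, -0.8]
finger_gap: 0.492
```

Call:
arm_command(
  series=[
    [[1,0,0,0],[1,0,0,0],[0,0,0,0]],
  ],
)

```text
t: 6.7
tcp_pos: [0.5213, -0.2531, 0.0171]
tool_rot: [0.5, 0.5, -0.5, 0.5]
force: [-0.4, -0.1, 0.3]
finger_gap: 0.487
```

Call:
arm_command(
  series=[
    [[1,0,0,0],[0,0,0,0]],
  ],
)

```text
t: 6.9
tcp_pos: [0.5214, -0.2531, 0.0162]
tool_rot: [-0.5, -0.5, 0.5, -0.5]
force: [-0.5, -0.6, 0.1]
finger_gap: 0.494
```

Call:
arm_command(
  series=[
    [[1,0,0,0],[0,0,0,0]],
  ],
)

```text
t: 7.1
tcp_pos: [0.5215, -0.2532, 0.0159]
tool_rot: [0.5, 0.5, -0.5, 0.5]
force: [-0.9, 0.3, 4.1]
finger_gap: 0.488
```

Call:
arm_command(
  series=[
    [[0,0,0,0],[0,0,0,0],[0,0,0,0],[0,0,0,0],[0,0,0,0],[-15,0,0,0],[-40,0,0,0],[-40,0,0,0]],
  ],
  jaw=100,
)

```text
t: 7.9
tcp_pos: [0.5208, -0.2528, 0.1114]
tool_rot: [0.5, 0.501, -0.5, 0.499]
force: [0.6, 0.9, 0.1]
finger_gap: 1.0
```

```bash
python3 v.py a4 320 130 440 250 270 120 370 220
```

```text
(no output)
```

View pics/a4.png

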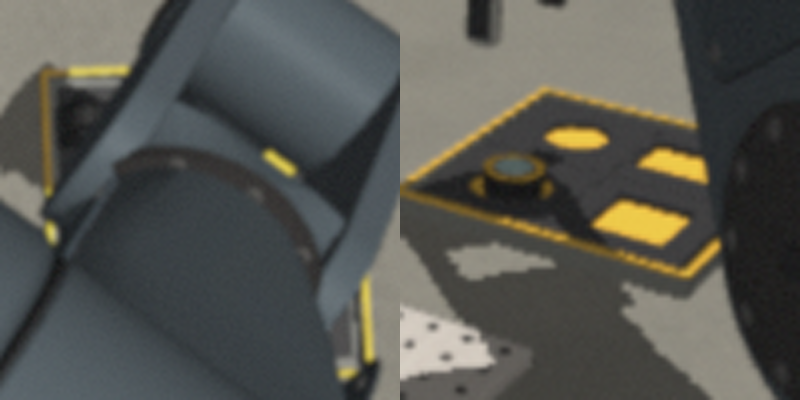

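Call:
arm_command(
  series=[
    [[0,15,-36,0],[0,15,-36,0],[0,15,-36,0],[0,15,-37,0],[0,15,-37,0],[0,15,-37,0],[0,16,-37,0],[0,0,0,0.127],[0,0,0,0.127],[0,0,0,0.127]],
  ],
)

```text
t: 9.0
tcp_pos: [0.6272, 0.0036, 0.1105]
tool_rot: [-0.586, -0.395, 0.587, -0.395]
force: [0.5, -0.8, -0.5]
finger_gap: 0.998
```

Call:
arm_command(
  series=[
    [[20,0,0,0.127],[20,0,0,0.129],[20,0,0,0],[0,0,0,0],[0,0,0,0]],
  ],
)

```text
t: 9.5
tcp_pos: [0.6272, 0.0028, 0.0504]
tool_rot: [-0.631, -0.318, 0.632, -0.318]
force: [0.1, -0.1, 0.1]
finger_gap: 1.004
```

```bash
python3 v.py b1 220 90 300 170 160 110 260 210
```

```text
(no output)
```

View pics/b1.png

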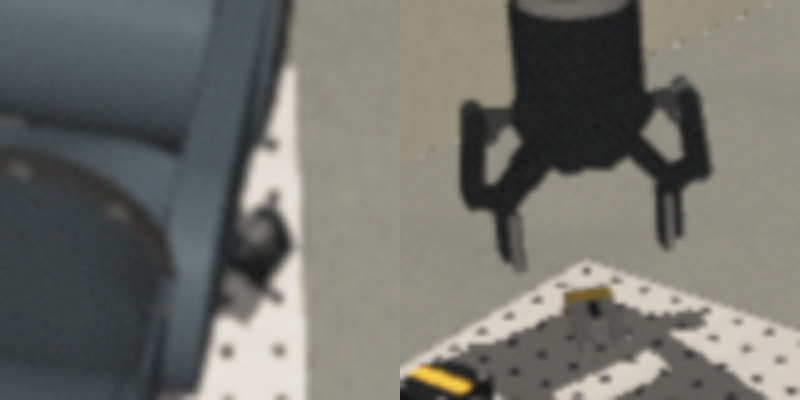

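The fork at (590,310) lies midway between the fingers, along the right axis. I'll descend and grip.

Call:
arm_command(
  series=[
    [[20,0,0,0],[8,0,0,0],[3,0,0,0],[0,0,0,0]],
  ],
)

```text
t: 10.0
tcp_pos: [0.6275, 0.0028, 0.0194]
tool_rot: [-0.631, -0.318, 0.631, -0.318]
force: [-0.3, 0.4, 0.7]
finger_gap: 1.001
```

Call:
arm_command(
  series=[
    [[0,0,0,0],[0,0,0,0],[0,0,0,0],[0,0,0,0],[0,0,0,0],[0,0,0,0],[0,0,0,0],[0,0,0,0]],
  ],
  jaw=0,
)

```text
t: 10.8
tcp_pos: [0.6279, 0.0027, 0.0199]
tool_rot: [0.632, 0.318, -0.631, 0.318]
force: [-1.8, 0.4, 6.2]
finger_gap: 0.331
```

Call:
arm_command(
  series=[
    [[-3,0,0,0],[-15,0,0,0],[-30,0,0,0],[-30,0,0,0],[0,0,0,0]],
  ],
)

```text
t: 11.3
tcp_pos: [0.6306, 0.0024, 0.102]
tool_rot: [0.634, 0.316, -0.629, 0.32]
force: [1.5, 0.5, -1.0]
finger_gap: 0.334
```

```bash
python3 v.py b2 220 90 300 170 160 90 260 190
```

```text
(no output)
```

View pics/b2.png

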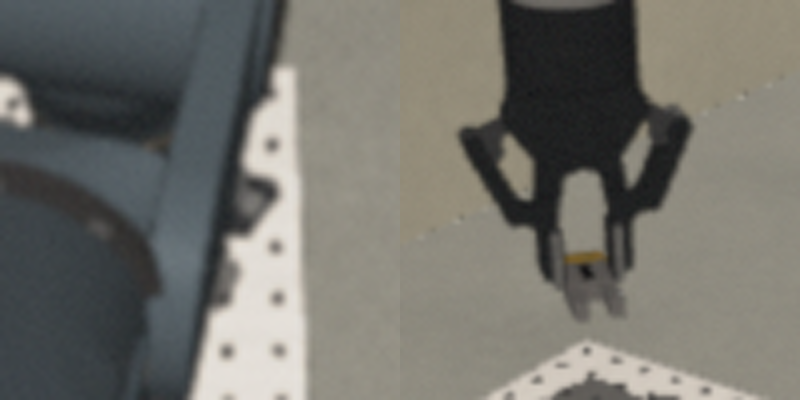

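Call:
arm_command(
  series=[
    [[0,0,0,-0.127],[0,0,0,-0.127],[0,0,0,-0.127],[0,0,0,-0.127],[0,0,0,-0.129],[0,-18,32,0],[0,-18,32,0],[0,-18,32,0],[0,-18,32,0],[0,-18,32,0]],
  ],
)

```text
t: 12.4
tcp_pos: [0.5354, -0.1576, 0.0958]
tool_rot: [0.5, 0.501, -0.5, 0.499]
force: [0.3, -1.2, -1.5]
finger_gap: 0.33
```

Call:
arm_command(
  series=[
    [[0,-19,33,0],[0,-19,33,0],[0,-19,33,0],[0,-19,33,0],[0,-19,33,0],[0,-19,33,0],[20,0,0,-0.015],[20,0,0,0],[0,0,0,0]],
  ],
)

```text
t: 13.3
tcp_pos: [0.4209, -0.353, 0.0539]
tool_rot: [0.497, 0.506, -0.496, 0.5]
force: [-0.2, 1.1, -1.5]
finger_gap: 0.332
```

Call:
arm_command(
  series=[
    [[15,0,0,0],[10,0,0,0],[4,0,0,0],[0,0,0,0]],
  ],
)

```text
t: 13.7
tcp_pos: [0.4232, -0.3545, 0.0278]
tool_rot: [0.496, 0.504, -0.496, 0.503]
force: [-0.2, 0.8, -0.5]
finger_gap: 0.329
```

```bash
python3 v.py b3 320 130 440 250 280 100 380 200
```

```text
(no output)
```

View pics/b3.png

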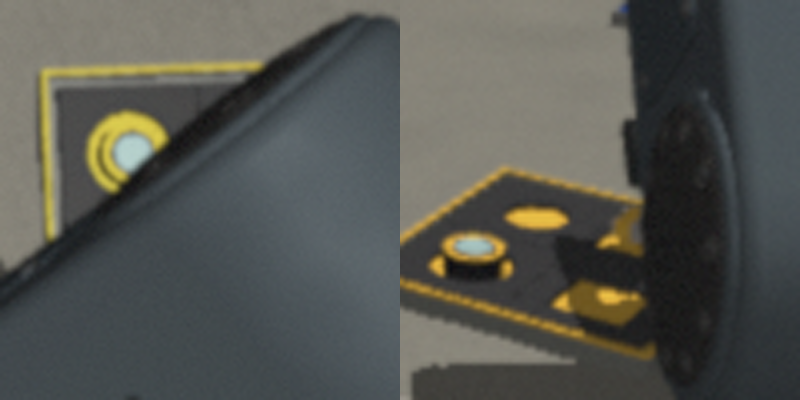

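The lens sits in its recess and the fork is hidden behind the arm, so I'll lower the fork by feel.

Call:
arm_command(
  series=[
    [[4,0,0,0],[3,0,0,0],[1,0,0,0],[0,0,0,0]],
  ],
)

```text
t: 14.2
tcp_pos: [0.4233, -0.3551, 0.0202]
tool_rot: [0.496, 0.504, -0.496, 0.504]
force: [0.5, 0.9, -2.4]
finger_gap: 0.334
```

Call:
arm_command(
  series=[
    [[1,0,0,0],[1,0,0,0],[0,0,0,0]],
  ],
)

```text
t: 14.5
tcp_pos: [0.4233, -0.3551, 0.0182]
tool_rot: [0.496, 0.504, -0.496, 0.504]
force: [-0.7, 0.6, -1.5]
finger_gap: 0.33
```

Call:
arm_command(
  series=[
    [[1,0,0,0],[0,0,0,0]],
  ],
)

```text
t: 14.7
tcp_pos: [0.4234, -0.3551, 0.0172]
tool_rot: [0.496, 0.504, -0.496, 0.504]
force: [-0.2, 0.2, -2.2]
finger_gap: 0.331
```

Call:
arm_command(
  series=[
    [[1,0,0,0],[0,0,0,0]],
  ],
)

```text
t: 14.9
tcp_pos: [0.4234, -0.3552, 0.0169]
tool_rot: [0.496, 0.504, -0.496, 0.504]
force: [-0.5, 0.6, 4.9]
finger_gap: 0.329
```

Call:
arm_command(
  series=[
    [[1,0,0,0],[0,0,0,0]],
  ],
)

```text
t: 15.1
tcp_pos: [0.4234, -0.3552, 0.0169]
tool_rot: [0.496, 0.504, -0.496, 0.504]
force: [-1.1, 1.5, 11.2]
finger_gap: 0.328
```

Call:
arm_command(
  series=[
    [[0,0,0,0],[0,0,0,0],[0,0,0,0],[0,0,0,0],[0,0,0,0],[-15,0,0,0],[-40,0,0,0],[-42,0,0,0.015],[0,13,-35,0],[0,13,-35,0]],
  ],
  jaw=100,
)

```text
t: 16.1
tcp_pos: [0.4504, -0.2862, 0.114]
tool_rot: [0.501, 0.498, -0.501, 0.501]
force: [-1.0, -0.1, -0.3]
finger_gap: 0.999
```

Call:
arm_command(
  series=[
    [[0,13,-35,0],[0,13,-35,0],[0,13,-35,0],[0,13,-36,0],[0,13,-36,0],[0,13,-36,0],[0,13,-36,0],[0,14,-36,0],[0,14,-36,0],[0,14,-36,0]],
  ],
)

```text
t: 17.1
tcp_pos: [0.5827, 0.0735, 0.1121]
tool_rot: [-0.5, -0.5, 0.5, -0.5]
force: [1.0, -0.9, -0.7]
finger_gap: 1.0
```

Call:
arm_command(
  series=[
    [[0,14,-36,0],[0,14,-37,0],[0,0,0,0],[0,0,0,0]],
  ],
)

```text
t: 17.5
tcp_pos: [0.61, 0.1456, 0.1119]
tool_rot: [0.499, 0.501, -0.5, 0.5]
force: [0.0, -0.1, -0.4]
finger_gap: 1.004
```

```bash
python3 v.py c1 320 130 440 250 120 120 220 220; python3 - <<'E'
import cv2,numpy as np
a=cv2.imread("pics/c1.png"); im=cv2.imread("pics/side_c1.png")
b=cv2.resize(im[130:200,270:390],(685,400),interpolation=cv2.INTER_CUBIC)
cv2.imwrite("pics/c1b.png",np.hstack([a[:,400:],cv2.resize(b,(400,400))]))
E
```

```text
(no output)
```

View pics/c1b.png

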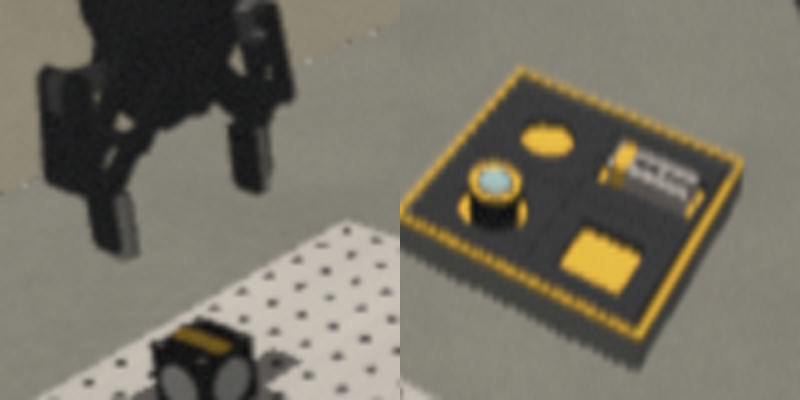

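The fork lies in its long recess at (655,178) and the lens in its round one. The cube is between the fingers, so I'll descend onto it.

Call:
arm_command(
  series=[
    [[30,0,0,0],[30,0,0,0],[15,0,0,0],[8,0,0,0],[2,0,0,0],[0,0,0,0]],
  ],
)

```text
t: 18.2
tcp_pos: [0.611, 0.1444, 0.0279]
tool_rot: [0.5, 0.5, -0.5, 0.5]
force: [-0.4, -0.6, 1.1]
finger_gap: 1.002
```

Call:
arm_command(
  series=[
    [[0,0,0,0],[0,0,0,0],[0,0,0,0],[0,0,0,0],[0,0,0,0],[0,0,0,0],[0,0,0,0],[0,0,0,0]],
  ],
  jaw=0,
)

```text
t: 19.0
tcp_pos: [0.6112, 0.145, 0.0283]
tool_rot: [0.5, 0.5, -0.5, 0.5]
force: [-0.9, -0.2, 6.4]
finger_gap: 0.465
```

Call:
arm_command(
  series=[
    [[-3,0,0,0],[-15,0,0,0],[-30,0,0,0],[-32,0,0,0],[0,0,0,0],[0,0,0,0]],
  ],
)

```text
t: 19.6
tcp_pos: [0.6108, 0.1448, 0.1085]
tool_rot: [0.5, 0.5, -0.5, 0.5]
force: [0.1, -0.1, -1.6]
finger_gap: 0.461
```

Call:
arm_command(
  series=[
    [[0,-15,33,0],[0,-15,33,0],[0,-15,33,0],[0,-16,33,0],[0,-16,33,0],[0,-16,33,0],[0,-16,33,0],[0,-16,33,0],[0,-16,34,0],[0,-16,34,0]],
  ],
)

```text
t: 20.6
tcp_pos: [0.4516, -0.1877, 0.1062]
tool_rot: [0.5, 0.501, -0.5, 0.499]
force: [1.0, -1.2, -1.9]
finger_gap: 0.461
```

Call:
arm_command(
  series=[
    [[0,-16,34,0],[0,-16,34,0],[20,0,0,-0.015],[25,0,0,0],[15,0,0,0],[10,0,0,0],[4,0,0,0],[0,0,0,0],[0,0,0,0]],
  ],
)

```text
t: 21.5
tcp_pos: [0.4217, -0.2552, 0.0336]
tool_rot: [0.496, 0.504, -0.496, 0.504]
force: [0.0, 0.2, -0.4]
finger_gap: 0.462
```

```bash
python3 v.py c3 320 130 440 250 280 110 380 210
```

```text
(no output)
```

View pics/c3.png

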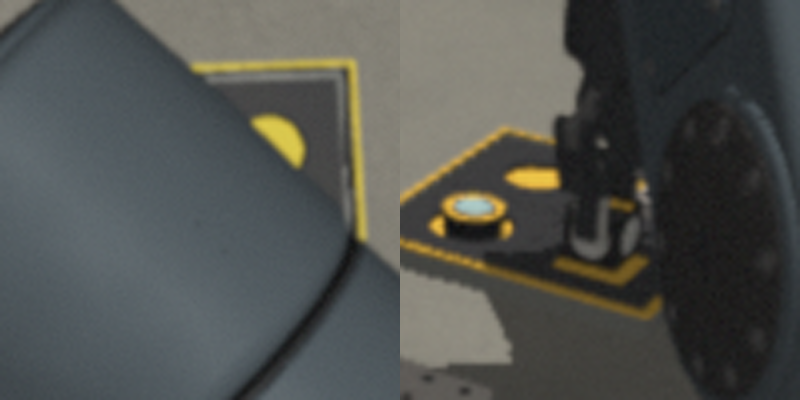

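The cube hangs level above its square recess at (600,260). I'll lower it by feel.

Call:
arm_command(
  series=[
    [[4,0,0,0],[2,0,0,0],[1,0,0,0],[0,0,0,0]],
  ],
)

```text
t: 22.0
tcp_pos: [0.4213, -0.2551, 0.0262]
tool_rot: [0.496, 0.504, -0.496, 0.504]
force: [0.3, 1.5, -1.3]
finger_gap: 0.457
```

Call:
arm_command(
  series=[
    [[1,0,0,0],[0,0,0,0]],
  ],
)

```text
t: 22.2
tcp_pos: [0.4215, -0.2552, 0.0253]
tool_rot: [0.496, 0.504, -0.496, 0.504]
force: [-0.3, -0.2, -1.0]
finger_gap: 0.461
```

Call:
arm_command(
  series=[
    [[1,0,0,0],[0,0,0,0]],
  ],
)

```text
t: 22.4
tcp_pos: [0.4215, -0.2552, 0.0253]
tool_rot: [0.496, 0.503, -0.496, 0.504]
force: [-1.3, 0.7, 8.7]
finger_gap: 0.465
```

Call:
arm_command(
  series=[
    [[0,0,0,0],[0,0,0,0],[0,0,0,0],[0,0,0,0],[0,0,0,0],[-20,0,0,0],[-40,0,0,0],[-40,0,0,0.015],[0,4,-39,0],[0,4,-39,0]],
  ],
  jaw=100,
)

```text
t: 23.4
tcp_pos: [0.4305, -0.1779, 0.1258]
tool_rot: [0.501, 0.498, -0.5, 0.501]
force: [-0.4, 0.7, 0.4]
finger_gap: 1.003
```

Call:
arm_command(
  series=[
    [[0,4,-39,0],[0,4,-39,0],[0,4,-39,0],[0,4,-39,0],[0,4,-39,0],[0,4,-39,0],[0,4,-39,0],[0,4,-39,0],[0,4,-40,0],[0,4,-40,0]],
  ],
)

```text
t: 24.4
tcp_pos: [0.4692, 0.2165, 0.1242]
tool_rot: [-0.5, -0.5, 0.5, -0.5]
force: [0.5, 0.1, 0.0]
finger_gap: 1.0
```

Call:
arm_command(
  series=[
    [[0,4,-40,0],[0,0,0,-0.117],[0,0,0,-0.117],[0,0,0,-0.117],[0,0,0,0],[0,0,0,0]],
  ],
)

```text
t: 25.0
tcp_pos: [0.4734, 0.2548, 0.1242]
tool_rot: [0.406, 0.579, -0.406, 0.579]
force: [0.5, 0.3, -0.7]
finger_gap: 1.001
```

```bash
python3 v.py d1 100 150 200 250 110 150 230 270; python3 - <<'E'
import cv2,numpy as np
im=cv2.imread("pics/side_d1.png"); a=cv2.imread("pics/d1.png")
b=cv2.resize(im[130:200,270:390],(400,400),interpolation=cv2.INTER_CUBIC)
cv2.imwrite("pics/d1b.png",np.hstack([a[:,400:],b]))
E
```

```text
(no output)
```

View pics/d1b.png

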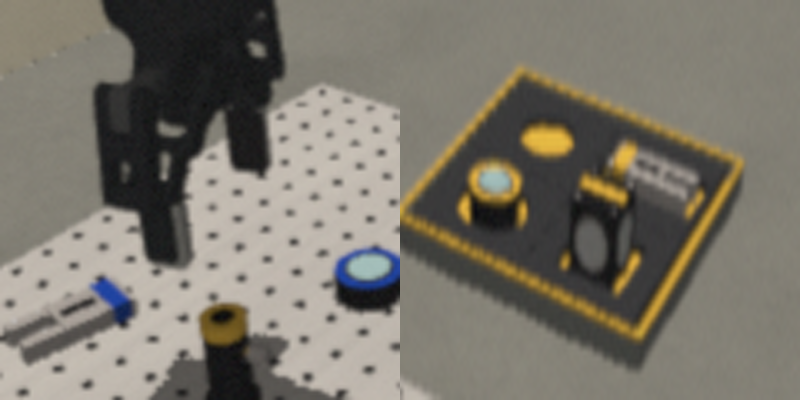

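The cube stands in its square recess at (605,235). The holder (black tube, on the board) is at (222,340) between the fingers, and the blue parts are clear.

Call:
arm_command(
  series=[
    [[30,1,0,0],[25,0,0,0],[15,0,0,0],[10,0,0,0],[4,0,0,0],[0,0,0,0]],
  ],
)

```text
t: 25.7
tcp_pos: [0.4745, 0.2551, 0.0401]
tool_rot: [0.405, 0.58, -0.405, 0.579]
force: [-0.4, -0.2, -0.4]
finger_gap: 1.002
```

Call:
arm_command(
  series=[
    [[0,0,0,0],[0,0,0,0],[0,0,0,0],[0,0,0,0],[0,0,0,0],[0,0,0,0],[0,0,0,0],[0,0,0,0],[0,0,0,0]],
  ],
  jaw=0,
)

```text
t: 26.6
tcp_pos: [0.4747, 0.2553, 0.0408]
tool_rot: [0.405, 0.579, -0.405, 0.58]
force: [-0.7, 0.7, 6.0]
finger_gap: 0.279
```

Call:
arm_command(
  series=[
    [[-3,0,0,0],[-15,0,0,0],[-30,0,0,0],[-32,0,0,0],[0,0,0,0],[0,0,0,0]],
  ],
)

```text
t: 27.2
tcp_pos: [0.4745, 0.2552, 0.1206]
tool_rot: [0.405, 0.579, -0.405, 0.58]
force: [-0.7, 0.1, -1.5]
finger_gap: 0.284
```

```bash
python3 v.py d2 100 150 200 250 130 130 230 230
```

```text
(no output)
```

View pics/d2.png

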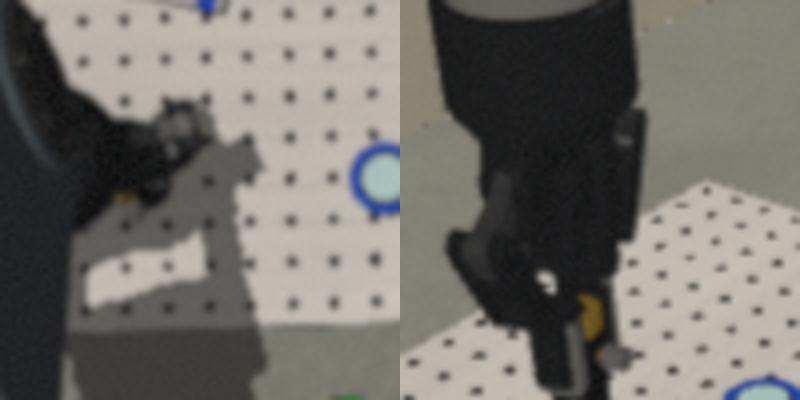

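Call:
arm_command(
  series=[
    [[0,0,0,0.117],[0,0,0,0.117],[0,0,0,0.117],[0,3,38,0],[0,3,38,0],[0,3,38,0],[0,3,38,0],[0,3,38,0],[0,3,38,0],[0,3,38,0]],
  ],
)

```text
t: 28.3
tcp_pos: [0.4943, -0.0122, 0.1188]
tool_rot: [0.499, 0.501, -0.501, 0.499]
force: [0.1, 0.3, -1.1]
finger_gap: 0.283
```

Call:
arm_command(
  series=[
    [[0,3,38,0],[0,3,38,0],[0,3,38,0],[0,3,38,0],[0,3,38,0],[0,3,38,0],[0,3,38,0],[0,4,38,0],[0,3,39,0],[0,0,0,0]],
  ],
)

```text
t: 29.3
tcp_pos: [0.5235, -0.3597, 0.1187]
tool_rot: [-0.501, -0.498, 0.502, -0.5]
force: [-0.2, -0.6, -1.6]
finger_gap: 0.279
```

Call:
arm_command(
  series=[
    [[30,0,0,0],[20,0,0,0],[15,0,0,0],[8,0,0,0],[0,0,0,0],[0,0,0,0]],
  ],
)

```text
t: 29.9
tcp_pos: [0.5237, -0.3538, 0.0476]
tool_rot: [0.5, 0.5, -0.5, 0.5]
force: [-0.1, -1.1, 0.1]
finger_gap: 0.281
```

```bash
python3 v.py d3 320 130 440 250 270 90 370 190
```

```text
(no output)
```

View pics/d3.png

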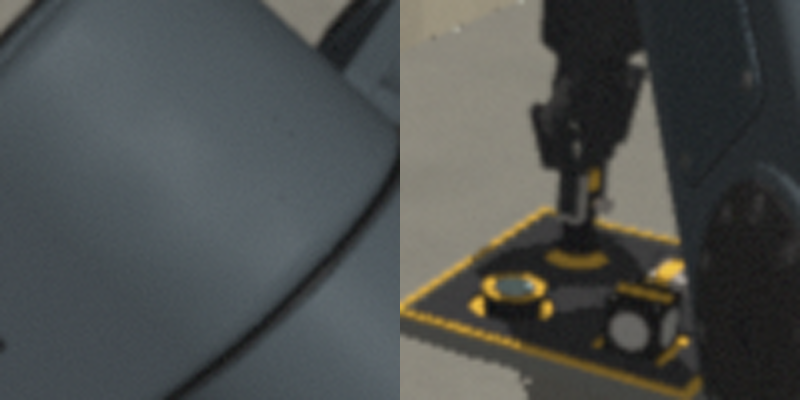

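The holder hangs upright over its small round recess at (577,255). I'll lower it by feel, expecting contact near 0.038.

Call:
arm_command(
  series=[
    [[5,0,0,0],[2,0,0,0],[1,0,0,0],[0,0,0,0]],
  ],
)

```text
t: 30.4
tcp_pos: [0.5232, -0.3537, 0.0392]
tool_rot: [-0.5, -0.5, 0.5, -0.5]
force: [0.6, -0.3, -0.7]
finger_gap: 0.281
```

Call:
arm_command(
  series=[
    [[1,0,0,0],[0,0,0,0]],
  ],
)

```text
t: 30.6
tcp_pos: [0.5233, -0.3538, 0.0383]
tool_rot: [-0.5, -0.5, 0.5, -0.5]
force: [0.3, 0.0, 0.0]
finger_gap: 0.28
```

Call:
arm_command(
  series=[
    [[1,0,0,0],[0,0,0,0]],
  ],
)

```text
t: 30.8
tcp_pos: [0.5235, -0.3539, 0.0379]
tool_rot: [0.5, 0.5, -0.5, 0.5]
force: [-0.9, 0.6, 3.5]
finger_gap: 0.278
```

Call:
arm_command(
  series=[
    [[0,0,0,0],[0,0,0,0],[0,0,0,0],[0,0,0,0],[0,0,0,0],[-20,0,0,0],[-40,0,0,0],[-45,0,0,0],[-45,0,0,0],[-45,0,0,0]],
  ],
  jaw=100,
)

```text
t: 31.8
tcp_pos: [0.523, -0.3536, 0.234]
tool_rot: [0.5, 0.5, -0.5, 0.5]
force: [0.1, -0.1, -0.2]
finger_gap: 0.998
```

Call:
arm_command(
  series=[
    [[0,-35,25,0],[0,-35,25,0],[0,-35,25,0],[0,-35,25,0],[0,-35,25,0],[0,-35,25,0],[0,-35,25,0],[0,-35,25,0],[0,-35,25,0],[0,-35,25,0]],
  ],
)

```text
t: 32.8
tcp_pos: [0.1717, -0.6045, 0.2323]
tool_rot: [0.5, 0.5, -0.5, 0.5]
force: [1.2, -0.8, 0.3]
finger_gap: 0.995
```

```bash
python3 v.py e1 100 100 450 250 100 120 400 300; python3 - <<'E'
from h import *
np.set_printoptions(precision=4,suppress=True)
for n in P:
    im=cv2.imread(f"pics/{n}_e1.png")[:,:,::-1].copy()
    for c in "yb":
        for ce,s,m in blobs(im,c,20): print(n,c,ce.round(1),s[2:], onz(n,*ce,.03)[:2])
a=cv2.imread("pics/top_e1.png");b=cv2.imread("pics/side_e1.png")
A=cv2.resize(a[140:250,320:440],(400,400),interpolation=cv2.INTER_CUBIC);B=cv2.resize(b[120:200,260:380],(400,400),interpolation=cv2.INTER_CUBIC)
cv2.imwrite("pics/e1b.png",np.hstack([A,B]))
E
```

```text
top y [382.6 195. ] [100  97 839] [ 0.4731 -0.3055]
top y [358.1 175.7] [ 26  26 395] [ 0.5192 -0.2498]
top y [401.9 172.7] [ 23  21 250] [ 0.5248 -0.3518]
top y [402.6 215.3] [ 23  39 442] [ 0.4254 -0.3502]
top y [359.3 218. ] [ 25  26 355] [ 0.4202 -0.25  ]
top y [182.4 256. ] [ 12  13 103] [0.336  0.1629]
top y [139.  262.4] [ 12  12 105] [0.3219 0.2649]
top b [151.9 146.2] [ 5 12 38] [0.5959 0.2367]
top b [196.6 194.8] [17 17 83] [0.4788 0.1299]
side y [314.9 137.5] [ 9  6 45] [ 0.5662 -0.4357]
side y [314.  171.8] [ 99  48 377] [ 0.4517 -0.2183]
side y [333.1 148.8] [21  6 28] [ 0.4781 -0.3866]
side y [336.6 157.4] [ 7  6 27] [ 0.4427 -0.3368]
side y [296.1 162.3] [20 11 74] [ 0.5209 -0.2419]
side y [330.6 162.6] [14  6 43] [ 0.4409 -0.2953]
side y [337.6 177.3] [ 8  8 29] [ 0.3863 -0.2256]
side y [270.8 251.6] [ 14  12 130] [0.3566 0.1299]
side y [243.5 286.1] [ 16  15 175] [0.3422 0.235 ]
side b [341.   96.8] [12 12 27] [ 0.6941 -0.9013]
side b [347.7  99.6] [10  6 36] [ 0.654  -0.8797]
side b [220.3 231.9] [20 12 90] [0.4779 0.1357]
side b [143.9 239.3] [11 13 63] [0.587  0.2437]
```

```bash
python3 - <<'E'
from h import *
np.set_printoptions(precision=4,suppress=True)
def proj(n,p):
    q=P[n]; E=q["extrinsics"]; f=192/np.tan(np.radians(q["fovy"])/2); c=E[:3,:3].T@(np.array(p)-E[:3,3]); return np.round([f*c[0]/c[2]+q["cx"],f*c[1]/c[2]+q["cy"]],1)
# side collar on board was at z~0.069 apparent (board) -> tray 3 mm lower
print("collar side exp",proj("side",(.5236,-.354,.066)),"meas 314.9 137.5")
im=cv2.imread("pics/top_e1.png")[:,:,::-1].copy(); h=cv2.cvtColor(im,cv2.COLOR_RGB2HSV)
def show(nm,m,z):
    n,l,s,ce=cv2.connectedComponentsWithStats(m)
    for i in range(1,n):
        if s[i,4]>15 and 325<ce[i][0]<435 and 150<ce[i][1]<245: print(nm,ce[i].round(1),s[i,2:],onz("top",*ce[i],z)[:2])
show("glass",cv2.inRange(h,(75,20,110),(105,120,255)),.028)
g=np.zeros(h.shape[:2],np.uint8); g[195:240,388:418]=cv2.inRange(h,(0,0,120),(179,70,255))[195:240,388:418]
show("steel",g,.022)
k=h[163:185,388:418]; print("holder bore V argmin",np.argwhere(k[:,:,2]<45).mean(0)[::-1]+[388,163], "exp top",proj("top",(.5236,-.354,.069)))
m=mask(im,"y")[200:236,344:378]
print("\n".join("".join(".#"[v>0] for v in r) for r in m))
m=mask(im,"y")[160:190,386:418]
print("\n".join("".join(".#"[v>0] for v in r) for r in m))
m=mask(im,"y")[194:240,388:418]
print("\n".join("".join(".#"[v>0] for v in r) for r in m))
print(proj("top",(.4215,-.2552,.05)))
E
```

```text
collar side exp [315.3 137.7] meas 314.9 137.5
glass [359.3 175.3] [11 11 88] [ 0.5202 -0.2531]
steel [403.6 219.8] [ 14  24 207] [ 0.415  -0.3543]
holder bore V argmin [399.1818 174.4   ] exp top [407.7 171.2]Traceback (most recent call last):
  File "<stdin>", line 17, in <module>
  File "<stdin>", line 17, in <genexpr>
  File "<stdin>", line 17, in <genexpr>
TypeError: string indices must be integers, not 'numpy.bool'
```

```bash
python3 - <<'E'
from station import ticket, status
print(status.sense()["qd"].round(3)); print(ticket.sign_off())
E
```

```text
[ 0.072 -0.018  0.053  0.061  0.03   0.037]
the job is handed in; nothing more can be done
None
```

All four yellow parts are in their own recesses, and I handed the job in at about 33 s of the 102 s allowed. Each part was lowered in 1 mm steps until the wrist force showed contact, then released.

| Part | Insert centre (m) | Last check |
|---|---|---|
| Lens | (0.5215, -0.254) | Glass centre measured at (0.520, -0.253), about 2 mm off |
| Fork | (0.423, -0.356) | Steel centroid puts its origin near (0.4235, -0.354), seen lying along the recess |
| Holder | (0.5236, -0.354) | Collar within 0.5 px of its expected side-view position |
| Cube | (0.4215, -0.255) | Seen seated in the recess after release |

- **Seating height:** contact came about 3 mm below the height at which each part was gripped, consistently for all four parts.
- **Blue parts:** the blue lens and fork show the same pixel positions as at the start, to within 0.1 px. The green look-alikes were not touched.

**Checks that failed or disagreed:**
- The last close-up could not be viewed because the 16-picture limit was reached, so the final state was checked by numbers only.
- My check script crashed before printing its last items (the top-view masks of the cube, holder and fork recesses), so the cube has no numeric position check after release.
- The top-view search for the holder's dark bore read (399, 174) against an expected (408, 171). I took it to be picking up the surrounding dark insert and relied on the side view, but did not confirm this.
- The arm still had a small residual joint motion (up to 0.07 rad/s) at hand-in. It was well clear of everything with the gripper open.

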